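Set out the spray can for a pressure-cooker valve service

TASK

Set out the lubricating spray for servicing the pressure cooker's valve: lift the loose cap off the spray can and set it, open side down, in the small parts compartment of the steel tray, and pull the can up out of the rack and stand it upright in the tray's large compartment. Set both down gently, do not drop them, and leave the screwdriver and brush in the rack and the cooker and pliers where they are.

Things in the scene. Friction and masses are not known exactly. Their poses are not given: they have to be found in the camera images.
- can: Slim aluminium spray can with a paper label, loose in any one of the rack's three cups, about 5 mm play; 0.13 to 0.25 kg. Body 45 mm in diameter from flat base to a shoulder 150 mm up; over it, hidden by the cap, a collar 35 mm wide and 7 mm high, a dome and a 12 mm wide nozzle with its top 175 mm above the base. Lowest 81 mm are in the cup. Origin: centre of the base; z up along the can.
- cap: Rigid black plastic cap resting loosely on the can's shoulder, over the nozzle: lifts straight off, must rise 25 mm to clear the nozzle. Cylinder 45 mm in diameter, 60 mm high, 25 g, closed top, open below, wall 3 mm. Origin: centre of its open lower rim; z points up to the closed top. Can and cap together are 210 mm tall.
- rack: Steel rack fixed to the bench: base plate 85 x 270 mm, 4 mm thick, with three equal upright round cups in a row along its y axis at y = -85, 0 and +85 mm. Cups 62 mm outside, 56 mm inside diameter; inner floor 8 mm and rim 89 mm above the bench. Origin: centre of the plate's underside; z up. Beside the cups, along the rack's x axis, there is free room for fingers.
- tray: Shallow stainless tray fixed on the bench, 280 mm along its x axis, 180 mm along y, walls 22 mm high and 4 mm thick, floor 4 mm thick. A low wall (top 20 mm above the bench) divides it into a small parts compartment at the -x end and a large one at the +x end, both empty. Origin: centre of the underside; z up.
- parts_end (a point): Centre of the floor of the tray's small parts compartment, which measures 98 mm along the tray's x and 172 mm along y inside. Axes as the tray's.
- tool_end (a point): Centre of the floor of the tray's large compartment, which measures 170 mm along the tray's x and 172 mm along y inside. Axes as the tray's.
- screwdriver: Large screwdriver with red handle, 150 mm long, standing on its handle (36 mm in diameter) in another cup of the rack, steel blade up, its tip 158 mm above the bench. Bystander. Origin: centre of the handle's butt; z up.
- brush: Round cleaning brush with a wooden handle, 150 mm long, standing on its handle in another cup of the rack, white bristles (42 mm wide) up, their top 158 mm above the bench. Bystander. Origin: centre of the handle's butt; z up.
- cooker: Low stainless pressure cooker, 236 mm in diameter, with its lid on (158 mm high to the tip of the black valve) and a long black handle reaching 285 mm from the centre along its x axis. 2.4 kg. Bystander. Origin: centre of the base; z up.
- pliers: Slip-joint pliers with red grips, 175 mm long, 14 mm high, lying on the bench beyond the rack. Bystander. Origin: on the bench near their middle; x towards the jaws.
Things that resemble listed ones, but are neither listed nor needed, are in the scene too. What is meant by the cap is not purple, and is the larger of those in its own colour. What is shaped like the can but yellow is not meant.

How it is judged:
At the end, for the whole second after the job is handed in: The cap stands open side down on the floor of the small compartment (tilt under 0.12 rad) and the can stands upright on the floor of the large one (tilt under 0.10 rad), each base within 6 mm of floor height, anywhere between the walls, released and below 0.02 m/s (x of cap in the frame of parts_end between -0.032 and 0.032 m and y of cap in the frame of parts_end between -0.068 and 0.068 m and z of cap in the frame of parts_end between -0.006 and 0.006 m and angle between cap's own z axis and vertical below 0.12 rad and x of can in the frame of tool_end between -0.068 and 0.068 m and y of can in the frame of tool_end between -0.068 and 0.068 m and z of can in the frame of tool_end between -0.006 and 0.006 m and angle between can's own z axis and vertical below 0.1 rad and linear speed of each of cap, can below 0.02 m/s); the robot touches nothing.
It fails at once if the can is dropped (falls untouched faster than 0.6 m/s, a fall of about 18 mm) (linear speed of can above 0.6 m/s and contact force between can and the fingers below 0.05 N and contact force between can and the arm below 0.05 N).
It fails at once if the cap is dropped (falls untouched faster than 0.6 m/s, a fall of about 18 mm) (linear speed of cap above 0.6 m/s and contact force between cap and the fingers below 0.05 N and contact force between cap and the arm below 0.05 N).
It fails at once if the screwdriver or the brush is moved more than 30 mm, as when pulled out of its cup (distance of any of screwdriver, brush from where it was at the start of the episode above 0.03 m).
It fails at once if the cooker or the pliers are moved more than 30 mm (distance of any of cooker, pliers from where it was at the start of the episode above 0.03 m).
It also fails if it takes over 61 s, if anything falls off the work surface, if the arm or the gripper's body presses on something with over 40 N, if the wrist force passes 120 N, or if a joint passes its speed limit or range.

ROBOT

A 7-joint arm with a two-finger parallel gripper is mounted at the origin on the work surface. World frame = base frame: x ahead of the robot, y to its left, z up, the work surface at z = 0. Lengths are in m, angles in rad, forces in N, time in s.
With the tool pointing down it reaches from about 0.425 to 0.825 m from the base axis. Payload 3.6 kg.
Tool frame: the origin (TCP) lies midway between the tips of the shut fingers; the grasp point (between the pads) lies r.pinch_z behind it (r.pinch_z is the distance from the TCP to the grasp point, in m); z points along the fingers, y is the line along which they close (so a half turn about z gives the same grasp; the last joint's range is limited). The gripper opens to 93 mm and grips with 3 to 60 N. Pads are 15 mm wide; open, the fingers measure 128 mm over their backs; the gripper's body (75 mm by 188 mm) begins 65 mm behind the grasp point.
Start: joints at [-1.288, 0.615, -0.013, 1.423, 0.008, 1.103, -0.04], TCP at [0.198, 0.619, 0.219] pointing down, gripper open.
Joint ranges: [-3.12, 3.12], [-0.3, 2.06], [-1.34, 1.32], [0.26, 2.42], [-1.36, 4.5], [0.01, 1.98], [-2.84, 2.84]. Speed limits (rad/s): [2.79, 2.79, 3.14, 3.14, 3.14, 3.14, 3.14].

INTERFACE

Orientations are given as a unit quaternion [x, y, z, w].
In Python, from station import r, viewer, finish_job gives the robot as it stands.
- The arm moves only by the tool carry_out, never from a script. Its argument "plan" is a list of rows, each an object with "jaw": the opening, from 0 (shut) to 1 (fully open); "travel": the shift along the tool's x, y, z in m, a list of three; "roll": the turn about the tool's z in degrees. In form: [{"jaw": jaw, "travel": [tx, ty, tz], "roll": roll}, ...]. A call has 1 to 8 rows; each row shifts and turns the commanded pose from where the row before left it, along the tool's axes as they then stand; what a row does not reach is not made up. A row lasts 1/10 s, in which the tool goes at most 50 mm and 8.59 degrees, less where a joint would pass 70% of its speed; a pose out of reach is approached as far as the arm can. A call is refused whole if a number of a shift passes 0.05 or a number of a turn 8.59, either way. A call with a gripper value outside its range is refused whole. The fingers move at their own pace and stop on an object; "grip_force" is the grip in N (left out, the last holds). Time passes only in rows, so rows that do not move let the fingers close. It gives the time, the measured TCP pose, the force, the opening and the grip force at its end, in the units of the state.
- r.observe(): the state, without advancing time (a new reading comes with each control period).
- viewer.snapshot(name): name is "scene" or "top" or "wrist"; returns (picture, depth): 400x640x3 uint8, blue, green, red; 400x640 float32, m along the optical axis (not along the pixel's ray), 0 where there is no reading.
- viewer.calibration(name): a dict with "camera_matrix" (3x3 intrinsics, pixels), "eye" and "rotation" of the camera in the world; the wrist camera has in their place "T_tool_cam" (4x4, takes a point from camera to tool coordinates, whose origin is the TCP and whose axes are the flange's). Camera axes: x right, y up, looking along -z (the intrinsics and any distortion apply to the point x, -y, -z); pixel columns grow to the right and rows downward; lengths in m; the calibration is good to about 2 mm. A picture is of the moment at which its call begins: read the wrist's pose just before it. calibration takes no time and is no camera call.
- finish_job(): hands the job in; it is judged then, once.
The state is a dict: "t": time; "joint_positions": joint angles; "dq": joint speeds; "joint_efforts": joint torques, N m; "position": TCP position; "tcp_rot": TCP orientation; "ft_force": force on the tool from outside, world axes, zero at the start; "torque": the same for the moment, N m; "opening": finger opening in m; "grip_force": force on a finger pad.
Only numpy, scipy, OpenCV 4.12 (cv2) and the standard library are available. Lean on these libraries where they do the work, as an engineer would, in place of code of your own. Each camera call takes 0.05 s, during which the arm holds its last target. There are 200 camera calls.

## Working session

There is one attempt and no reset: what is moved stays moved. The work goes in short steps, Python scripts to look and compute and a tool call to move; the robot and the scene stay as the last step left them, time stands still between calls to the robot, and variables do not carry over. Pictures are saved under pics/ and viewed, at most 10 in all, crops included, and the job is handed in when it is done.

Besides the shell and the picture viewer there is one more tool, called after "Call:" by a JSON object that holds its "name" and its "arguments". carry_out: Moves the arm, as the interface text tells. Its arguments: {"type":"object","properties":{"plan":{"type":"array","items":{"type":"object","properties":{"jaw":{"type":"number"},"travel":{"type":"array","items":{"type":"number"}},"roll":{"type":"number"}}}},"grip_force":{"type":"number"}},"required":["plan"]}

```bash
mkdir -p pics
cat > h.py <<'E'
import numpy as np,cv2
from station import r,viewer
from scipy.spatial.transform import Rotation as R
def snap(n):
    o=r.observe();p,d=viewer.snapshot(n);c=viewer.calibration(n)
    K=np.array(c["camera_matrix"])
    if n=="wrist":
        T=np.eye(4);T[:3,:3]=R.from_quat(o["tcp_rot"]).as_matrix();T[:3,3]=o["position"];T=T@np.array(c["T_tool_cam"])
    else:
        T=np.eye(4);M=np.array(c["rotation"]);T[:3,:3]=M if M.shape==(3,3) else R.from_quat(M.ravel()).as_matrix();T[:3,3]=c["eye"]
    return p,d,K,T
def cloud(d,K,T):
    v,u=np.indices(d.shape);x=(u-K[0,2])/K[0,0]*d;y=(v-K[1,2])/K[1,1]*d
    P=np.stack([x,-y,-d],-1)@T[:3,:3].T+T[:3,3];P[d==0]=np.nan
    return P
E
python3 - <<'E'
from h import *
print(r.pinch_z,r.observe())
for n in("scene","top"):
    p,d,K,T=snap(n);cv2.imwrite(f"pics/{n}.png",p);np.savez(f"{n}.npz",p=p,P=cloud(d,K,T));print(n,K,T,viewer.calibration(n).keys())
E
```

```text
0.0188 {'t': 0.0, 'joint_positions': array([-1.28846727,  0.61588161, -0.01260963,  1.42487514,  0.00809606,
        1.10337927, -0.04041702]), 'dq': array([-0.00064944,  0.00251197, -0.00112064,  0.00162905,  0.00132311,
        0.00032163,  0.00117387]), 'joint_efforts': array([-7.92366859e-05, -4.58954287e+01,  2.09294502e-01, -1.65747339e+01,
       -6.10084576e-02,  2.06672499e-02,  2.39574028e-04]), 'position': array([0.19732039, 0.61851008, 0.21751346]), 'tcp_rot': array([ 1.53780730e-01,  9.88104212e-01, -1.23438049e-03, -1.74355815e-04]), 'ft_force': array([-0.4030147 , -0.9786797 , -0.37255552]), 'torque': array([ 0.00407192, -0.03065589,  0.07059162]), 'grip_force': 0.0, 'opening': 0.09311833597987845}
scene [[375.83775026   0.         322.16757397]
 [  0.         375.83775026 196.77846201]
 [  0.           0.           1.        ]] [[-0.32831557 -0.76030557  0.5604858   1.14884652]
 [ 0.94450677 -0.25749033  0.20397474  0.26834425]
 [-0.01076346  0.59635071  0.80265184  0.88236658]
 [ 0.          0.          0.          1.        ]] dict_keys(['camera_matrix', 'eye', 'rotation'])
top [[369.56222716   0.         319.5125897 ]
 [  0.         369.56222716 192.85490462]
 [  0.           0.           1.        ]] [[ 0.0263345   0.98541855 -0.16809754  0.42992947]
 [-0.99961714  0.02453048 -0.01279983  0.07104226]
 [-0.00848968  0.16837026  0.98568726  1.16804353]
 [ 0.          0.          0.          1.        ]] dict_keys(['camera_matrix', 'eye', 'rotation'])
```

View pics/scene.png

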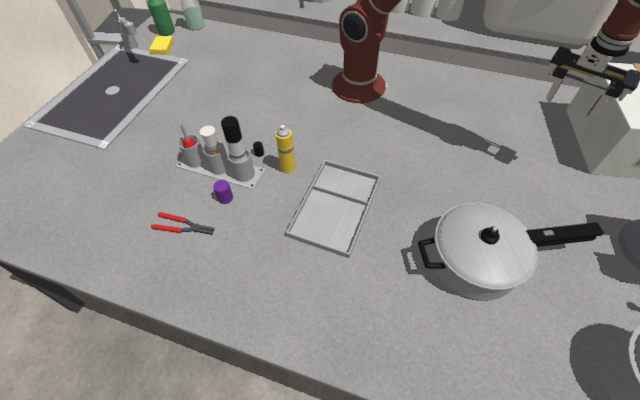

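View pics/top.png

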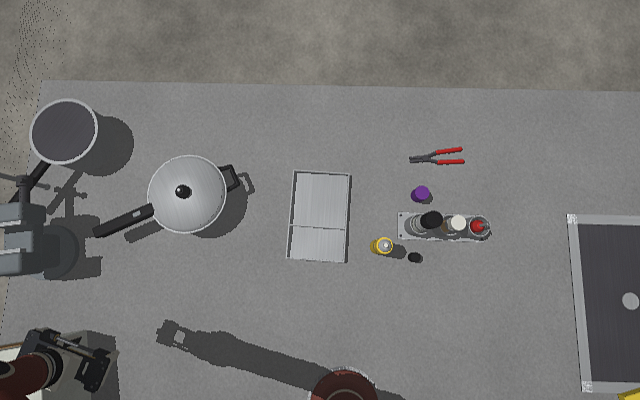

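Scene picture: cap candidates are the large black cap on the can (232,130), a small black cap on the bench (258,149) and a purple cap (223,191). The yellow can at (286,150) is a decoy, so the large black cap on the can in the rack is the one meant. The tray divider is at top row 227, and the small compartment is on the robot side.

Run:
```python
from h import *
S=np.load("scene.npz");Q=np.load("top.npz")
cv2.imwrite("pics/crop.png",np.hstack([cv2.resize(S["p"][100:220,170:310],None,fx=2.8,fy=2.8,interpolation=2),cv2.resize(Q["p"][165:285,280:420],None,fx=2.8,fy=2.8,interpolation=2)]))
def circ(P,lo,hi,c,rad):
    A=P.reshape(-1,3);m=(A[:,2]>lo)&(A[:,2]<hi)&(np.hypot(A[:,0]-c[0],A[:,1]-c[1])<rad);return A[m]
for n,Z in(("scene",S),("top",Q)):
    P=Z["P"];A=P.reshape(-1,3)
    m=(A[:,2]>.19)&(A[:,2]<.25)&(A[:,0]>.3)&(A[:,0]<.7)&(A[:,1]<-.05)&(A[:,1]>-.5)
    B=A[m];print(n,len(B),B.min(0),B.max(0),np.median(B,0))
    t=B[B[:,2]>np.percentile(B[:,2],95)-.006];print(" top",len(t),t.min(0),t.max(0),cv2.minEnclosingCircle(t[:,:2].astype(np.float32)))
    for k in(.02,.065,.11,.155):pass
    m=(A[:,2]>.012)&(A[:,2]<.03)&(A[:,0]>.3)&(A[:,0]<.75)&(A[:,1]<.2)&(A[:,1]>-.08)
    B=A[m];print(" traywall",len(B),cv2.minAreaRect(B[:,:2].astype(np.float32)))
    m=(A[:,2]>.08)&(A[:,2]<.17)&(A[:,0]>.3)&(A[:,0]<.7)&(A[:,1]<-.05)&(A[:,1]>-.5)
    B=A[m]; print(" mid",len(B),B.min(0),B.max(0))
P=Q["P"]
for u,v in((431,219),(456,222),(478,226),(382,246),(415,257),(421,194),(320,205),(320,245),(320,227)):print(u,v,P[v,u].round(4))
```

```text
scene 290 [ 0.50861808 -0.23166707  0.1900188 ] [ 0.5551622  -0.18677125  0.22319686] [ 0.53929488 -0.20372857  0.21666533]
 top 169 [ 0.50861808 -0.23166707  0.21451008] [ 0.55272311 -0.18788624  0.22319686] ((0.5313603281974792, -0.20965522527694702), 0.02293488010764122)
 traywall 956 ((0.55179762840271, 0.05019330978393555), (0.2648896276950836, 0.2845272719860077), 87.30359649658203)
 mid 1614 [ 0.44497887 -0.40895906  0.08001208] [ 0.560214   -0.06953737  0.16961483]
top 276 [ 0.51077521 -0.23377657  0.1905241 ] [ 0.55452144 -0.19005975  0.22305557] [ 0.53132865 -0.20918909  0.21782733]
 top 226 [ 0.51077521 -0.23377657  0.21503323] [ 0.55452144 -0.19005975  0.22305557] ((0.5328783392906189, -0.21212252974510193), 0.02216707356274128)
 traywall 540 ((0.5557008385658264, 0.047837525606155396), (0.26445481181144714, 0.2806788980960846), 87.36727905273438)
 mid 1023 [ 0.44236979 -0.41020005  0.08003946] [ 0.56204753 -0.07234093  0.16956532]
431 219 [ 0.5309 -0.2047  0.2186]
456 222 [ 0.5311 -0.2911  0.1551]
478 226 [ 0.5267 -0.3735  0.1001]
382 246 [ 0.4606 -0.0879  0.1621]
415 257 [ 0.4342 -0.2061  0.0392]
421 194 [ 0.6222 -0.2212  0.0646]
320 205 [0.5898 0.0836 0.0006]
320 245 [0.4634 0.0803 0.0064]
320 227 [0.5189 0.0817 0.0126]
```

View pics/crop.png

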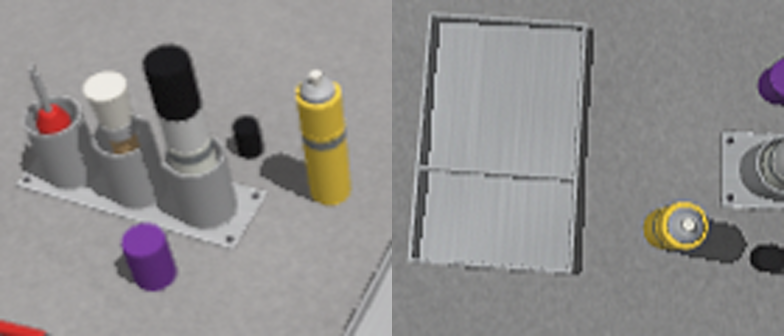

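The crop confirms it: black capped can in the near cup (cap top at top-view (431,219)) at about (0.532, -0.211), top z 0.218 as expected. The small black cap and the yellow can are decoys. Next I'll get the tray from its rim corners in the crop.

Run:
```python
from h import *
c=viewer.calibration("top");K=np.array(c["camera_matrix"]);M=np.array(c["rotation"]);e=np.array(c["eye"])
def ray(u,v,z):
    d=M@np.array([(u-K[0,2])/K[0,0],-(v-K[1,2])/K[1,1],-1]);return e+d*(z-e[2])/d[2]
q=[(432,14),(592,24),(580,272),(412,260)]
C=np.array([ray((a-392)/2.8+280,b/2.8+165,.022) for a,b in q]);print(C.round(4))
print([np.linalg.norm(C[i]-C[(i+1)%4]).round(4) for i in range(4)])
o=C.mean(0);x=(C[0]+C[1]-C[2]-C[3])/2;x/=np.linalg.norm(x)
print("centre",o,"yaw",np.degrees(np.arctan2(x[1],x[0])))
print("divider",[ray((a-392)/2.8+280,b/2.8+165,.02).round(4) for a,b in((417,169),(577,181))])
print("parts_end",o-x*.087,"tool_end",o+x*.051)
```

```text
Traceback (most recent call last):
ValueError: matmul: Input operand 1 has a mismatch in its core dimension 0, with gufunc signature (n?,k),(k,m?)->(n?,m?) (size 3 is different from 4)
```

Call:
{"name": "carry_out", "arguments": {"plan": [{"jaw": 1,"travel": [0,0,-0.015],"roll": 8.5},{"jaw": 1,"travel": [0,0,-0.015],"roll": 8.5},{"jaw": 1,"travel": [0,0,-0.015],"roll": 8.5},{"jaw": 1,"travel": [0,0,-0.015],"roll": 8.5},{"jaw": 1,"travel": [0,0,-0.015],"roll": 8.5},{"jaw": 1,"travel": [0,0,-0.015],"roll": 8.5},{"jaw": 1,"travel": [0,0,0],"roll": 8.5},{"jaw": 1,"travel": [0,0,0],"roll": 8.5}]}}

```text
t: 0.9
position: [0.1974, 0.6192, 0.3087]
tcp_rot: [0.682, 0.731, -0.0, -0.0]
ft_force: [0.4, 0.2, 0.4]
opening: 0.0929
grip_force: 0.0
```

Run:
```python
from h import *
c=viewer.calibration("top");K=np.array(c["camera_matrix"]);M=R.from_quat(c["rotation"]).as_matrix();e=np.array(c["eye"])
def ray(u,v,z):
    d=M@np.array([(u-K[0,2])/K[0,0],-(v-K[1,2])/K[1,1],-1]);return e+d*(z-e[2])/d[2]
q=[(432,14),(592,24),(580,272),(412,260)]
C=np.array([ray((a-392)/2.8+280,b/2.8+165,.022) for a,b in q]);print(C.round(4))
print([np.linalg.norm(C[i]-C[(i+1)%4]).round(4) for i in range(4)])
o=C.mean(0);x=(C[0]+C[1]-C[2]-C[3])/2;x/=np.linalg.norm(x)
print("centre",o,"yaw",np.degrees(np.arctan2(x[1],x[0])))
print("divider",[ray((a-392)/2.8+280,b/2.8+165,.02).round(4) for a,b in((417,169),(577,181))])
print("parts_end",o-x*.087,"tool_end",o+x*.051)
```

```text
[[ 0.6971  0.1681  0.022 ]
 [ 0.6899 -0.0137  0.022 ]
 [ 0.4134 -0.0039  0.022 ]
 [ 0.4214  0.1795  0.022 ]]
[np.float64(0.1819), np.float64(0.2767), np.float64(0.1836), np.float64(0.2759)]
centre [0.5554644  0.08252867 0.022     ] yaw -2.1990042711916193
divider [array([0.5209, 0.1783, 0.02  ]), array([0.5122, 0.0007, 0.02  ])]
parts_end [0.46852847 0.0858669  0.022     ] tool_end [0.60642684 0.08057178 0.022     ]
```

Call:
{"name": "carry_out", "arguments": {"plan": [{"jaw": 1,"travel": [0,0,0],"roll": 4},{"jaw": 1,"travel": [-0.025,0.04,0],"roll": 0},{"jaw": 1,"travel": [-0.025,0.04,0],"roll": 0},{"jaw": 1,"travel": [-0.025,0.04,0],"roll": 0},{"jaw": 1,"travel": [-0.025,0.04,0],"roll": 0},{"jaw": 1,"travel": [-0.025,0.04,0],"roll": 0},{"jaw": 1,"travel": [-0.025,0.04,0],"roll": 0},{"jaw": 1,"travel": [-0.04,0.025,0],"roll": 0}]}}

```text
t: 1.7
position: [0.4655, 0.4301, 0.3071]
tcp_rot: [0.705, 0.709, -0.0, 0.0]
ft_force: [-0.0, -0.2, -0.2]
opening: 0.0927
grip_force: 0.0
```

Call:
{"name": "carry_out", "arguments": {"plan": [{"jaw": 1,"travel": [-0.045,0.008,0],"roll": 0},{"jaw": 1,"travel": [-0.045,0.008,0],"roll": 0},{"jaw": 1,"travel": [-0.045,0.008,0],"roll": 0},{"jaw": 1,"travel": [-0.045,0.008,0],"roll": 0},{"jaw": 1,"travel": [-0.045,0.008,0],"roll": 0},{"jaw": 1,"travel": [-0.045,0.008,0],"roll": 0},{"jaw": 1,"travel": [-0.045,0.008,0],"roll": 0},{"jaw": 1,"travel": [0,0,0],"roll": 0}]}}

```text
t: 2.5
position: [0.522, 0.1067, 0.3091]
tcp_rot: [0.71, 0.704, -0.002, 0.002]
ft_force: [0.6, 0.4, 0.6]
opening: 0.0929
grip_force: 0.0
```

Call:
{"name": "carry_out", "arguments": {"plan": [{"jaw": 1,"travel": [-0.045,0.003,0],"roll": 0},{"jaw": 1,"travel": [-0.045,0.003,0],"roll": 0},{"jaw": 1,"travel": [-0.045,0.002,0],"roll": 0},{"jaw": 1,"travel": [-0.045,0.002,0],"roll": 0},{"jaw": 1,"travel": [-0.045,0,0],"roll": 0},{"jaw": 1,"travel": [-0.045,0,0],"roll": 0},{"jaw": 1,"travel": [-0.047,0,0],"roll": 0},{"jaw": 1,"travel": [0,0,0],"roll": 0}]}}

```text
t: 3.3
position: [0.5303, -0.2096, 0.3085]
tcp_rot: [0.71, 0.704, -0.003, 0.001]
ft_force: [-0.2, 0.2, 0.7]
opening: 0.093
grip_force: 0.0
```

Run:
```python
from h import *
p,d,K,T=snap("wrist");P=cloud(d,K,T);cv2.imwrite("pics/w1.png",p)
A=P.reshape(-1,3);B=A[(A[:,2]>.207)&(A[:,2]<.23)&(abs(A[:,0]-.53)<.04)&(abs(A[:,1]+.21)<.05)]
print(len(B),B.min(0),B.max(0),cv2.minEnclosingCircle(B[:,:2].astype(np.float32)),np.median(B[:,2]))
o=r.observe();print(o["position"],R.from_quat(o["tcp_rot"]).as_matrix().round(3))
```

```text
1605 [ 0.5093555  -0.23334855  0.20703103] [ 0.55340498 -0.18972713  0.21974778] ((0.5314503312110901, -0.21158216893672943), 0.022340495139360428) 0.21739695000607479
[ 0.53155882 -0.20495944  0.30823796] [[ 0.002  1.    -0.001]
 [ 1.    -0.002 -0.002]
 [-0.002 -0.001 -1.   ]]
```

View pics/w1.png

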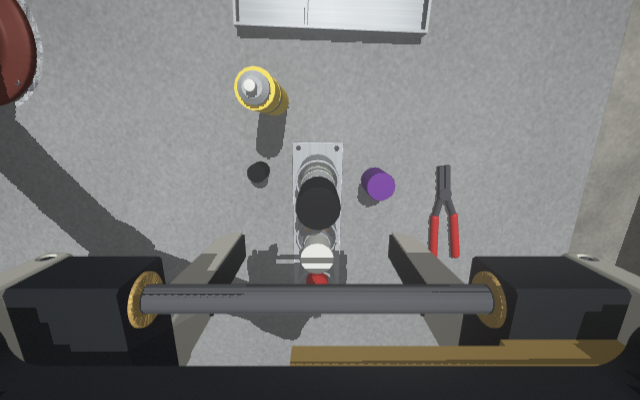

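Wrist view: the cap is at (318,203), centre (0.5315,-0.2115), with the fingers straddling it along x. I need y -6 mm, then down 124 mm.

Call:
{"name": "carry_out", "arguments": {"plan": [{"jaw": 1,"travel": [-0.006,0,0],"roll": 0},{"jaw": 1,"travel": [0,0,0.03],"roll": 0},{"jaw": 1,"travel": [0,0,0.03],"roll": 0},{"jaw": 1,"travel": [0,0,0.03],"roll": 0},{"jaw": 1,"travel": [0,0,0.02],"roll": 0},{"jaw": 1,"travel": [0,0,0.014],"roll": 0},{"jaw": 1,"travel": [0,0,0],"roll": 0},{"jaw": 1,"travel": [0,0,0],"roll": 0}]}}

```text
t: 4.15
position: [0.5337, -0.2056, 0.1849]
tcp_rot: [0.704, 0.71, 0.0, -0.0]
ft_force: [0.4, -0.3, 0.0]
opening: 0.0927
grip_force: 0.0
```

Call:
{"name": "carry_out", "arguments": {"plan": [{"jaw": 0.6,"travel": [0,0,0],"roll": 0},{"jaw": 0.5,"travel": [0,0,0],"roll": 0},{"jaw": 0.4,"travel": [0,0,0],"roll": 0},{"jaw": 0.3,"travel": [0,0,0],"roll": 0},{"jaw": 0.3,"travel": [0,0,0],"roll": 0},{"jaw": 0.3,"travel": [0,0,0],"roll": 0},{"jaw": 0.3,"travel": [0,0,0],"roll": 0},{"jaw": 0.3,"travel": [0,0,0],"roll": 0}], "grip_force": 10}}

```text
t: 4.95
position: [0.5329, -0.207, 0.1847]
tcp_rot: [0.705, 0.709, -0.0, -0.0]
ft_force: [-0.3, -0.4, -1.1]
opening: 0.0451
grip_force: 10.0
```

Call:
{"name": "carry_out", "arguments": {"plan": [{"jaw": 0.3,"travel": [0,0,-0.005],"roll": 0},{"jaw": 0.3,"travel": [0,0,-0.01],"roll": 0},{"jaw": 0.3,"travel": [0,0,-0.015],"roll": 0},{"jaw": 0.3,"travel": [0,0,-0.02],"roll": 0},{"jaw": 0.3,"travel": [0,0,-0.02],"roll": 0},{"jaw": 0.3,"travel": [0,0,-0.01],"roll": 0},{"jaw": 0.3,"travel": [0,0,0],"roll": 0},{"jaw": 0.3,"travel": [0,0,0],"roll": 0}]}}

```text
t: 5.75
position: [0.5327, -0.2067, 0.2643]
tcp_rot: [0.705, 0.709, -0.0, -0.0]
ft_force: [-0.1, 0.4, 0.0]
opening: 0.0456
grip_force: 10.0
```

Run:
```python
from h import *
p,d,K,T=snap("scene");a=cv2.resize(p[60:220,170:340],None,fx=2.3,fy=2.3,interpolation=2)
P=cloud(d,K,T);A=P.reshape(-1,3)
p,d,K,T=snap("wrist");b=cv2.resize(p[100:260,235:405],None,fx=2.3,fy=2.3,interpolation=2)
cv2.imwrite("pics/l1.png",np.hstack([a,b]));print(r.observe()["position"],r.observe()["opening"])
```

```text
[ 0.53240848 -0.20649186  0.2635791 ] 0.04511958800282951
```

View pics/l1.png

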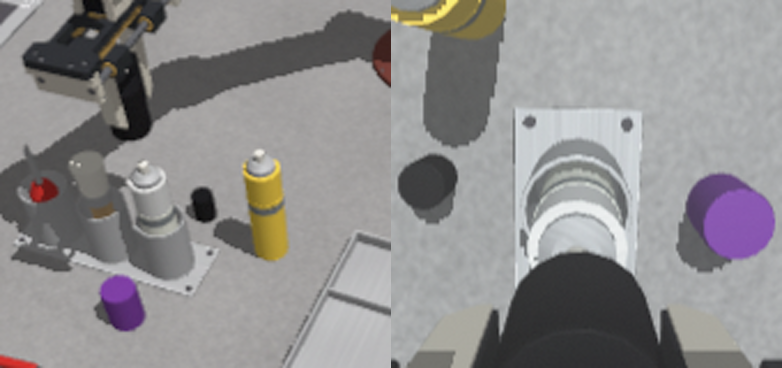

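Picture shows the cap clear in the fingers and the can still in its cup with its nozzle exposed. Now I'll carry the cap to parts_end.

Call:
{"name": "carry_out", "arguments": {"plan": [{"jaw": 0.3,"travel": [0.025,-0.004,0],"roll": 0},{"jaw": 0.3,"travel": [0.04,-0.009,0],"roll": 0},{"jaw": 0.3,"travel": [0.045,-0.01,0],"roll": 0},{"jaw": 0.3,"travel": [0.045,-0.01,0],"roll": 0},{"jaw": 0.3,"travel": [0.045,-0.01,0],"roll": 0},{"jaw": 0.3,"travel": [0.045,-0.01,0],"roll": 0},{"jaw": 0.3,"travel": [0.03,-0.007,0],"roll": 0},{"jaw": 0.3,"travel": [0.019,-0.004,0],"roll": 0}]}}

```text
t: 6.65
position: [0.4658, 0.09, 0.2637]
tcp_rot: [0.704, 0.711, -0.001, -0.001]
ft_force: [0.3, -0.8, -0.2]
opening: 0.0452
grip_force: 10.0
```

Call:
{"name": "carry_out", "arguments": {"plan": [{"jaw": 0.3,"travel": [0,0,0],"roll": 0},{"jaw": 0.3,"travel": [0,0,0.02],"roll": 0},{"jaw": 0.3,"travel": [0,0,0.04],"roll": 0},{"jaw": 0.3,"travel": [0,0,0.04],"roll": 0},{"jaw": 0.3,"travel": [0,0,0.04],"roll": 0},{"jaw": 0.3,"travel": [0,0,0.04],"roll": 0},{"jaw": 0.3,"travel": [0,0,0.03],"roll": 0},{"jaw": 0.3,"travel": [0,0,0],"roll": 0}]}}

```text
t: 7.45
position: [0.4648, 0.0842, 0.0513]
tcp_rot: [0.706, 0.708, -0.004, -0.002]
ft_force: [-0.8, 0.3, 0.1]
opening: 0.0453
grip_force: 10.0
```

Run:
```python
from h import *
o=r.observe();print(o["position"],R.from_quat(o["tcp_rot"]).as_matrix()[:,2].round(3),o["opening"],o["ft_force"])
a=snap("scene")[0][130:280,260:420];b=snap("wrist")[0]
cv2.imwrite("pics/p1.png",np.hstack([cv2.resize(a,(400,375)),cv2.resize(b,None,fx=.62,fy=.9375)]))
```

```text
[0.46475002 0.08415728 0.05128279] [-0.009 -0.003 -1.   ] 0.045321192492766525 [-0.75089911  0.27986752  0.11708557]
```

View pics/p1.png

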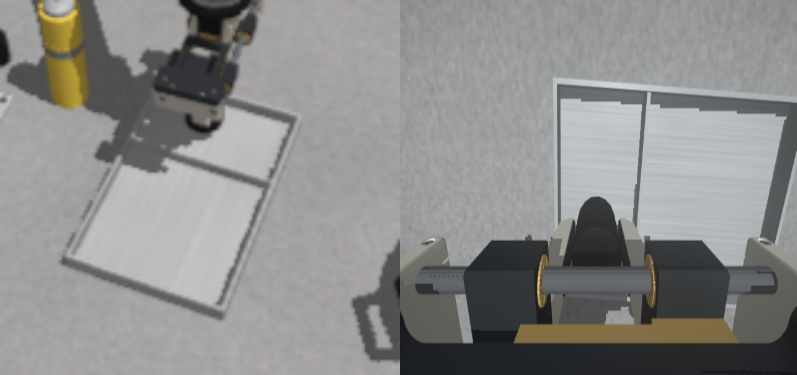

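The cap hangs in the middle of the small compartment, about 20 mm above its floor.

Call:
{"name": "carry_out", "arguments": {"plan": [{"jaw": 0.3,"travel": [0,0.002,0.008],"roll": 0},{"jaw": 0.3,"travel": [0,0,0.006],"roll": 0},{"jaw": 0.3,"travel": [0,0,0.003],"roll": 0},{"jaw": 0.3,"travel": [0,0,0.001],"roll": 0},{"jaw": 0.3,"travel": [0,0,0.001],"roll": 0},{"jaw": 0.3,"travel": [0,0,0],"roll": 0},{"jaw": 0.3,"travel": [0,0,0],"roll": 0}]}}

```text
t: 8.25
position: [0.4695, 0.0867, 0.0358]
tcp_rot: [0.705, 0.709, 0.0, 0.0]
ft_force: [-0.3, -0.2, -0.2]
opening: 0.0456
grip_force: 10.0
```

Call:
{"name": "carry_out", "arguments": {"plan": [{"jaw": 0.3,"travel": [0,0,0.001],"roll": 0},{"jaw": 0.3,"travel": [0,0,0.001],"roll": 0},{"jaw": 0.3,"travel": [0,0,0.001],"roll": 0},{"jaw": 0.3,"travel": [0,0,0],"roll": 0},{"jaw": 0.3,"travel": [0,0,0],"roll": 0}]}}

```text
t: 8.75
position: [0.4693, 0.0867, 0.0326]
tcp_rot: [0.705, 0.709, -0.0, -0.0]
ft_force: [0.7, 0.7, -0.6]
opening: 0.0455
grip_force: 10.0
```

Call:
{"name": "carry_out", "arguments": {"plan": [{"jaw": 0.3,"travel": [0,0,0.001],"roll": 0},{"jaw": 0.3,"travel": [0,0,0],"roll": 0},{"jaw": 0.3,"travel": [0,0,0],"roll": 0}]}}

```text
t: 9.05
position: [0.4694, 0.0867, 0.0316]
tcp_rot: [0.705, 0.709, -0.0, -0.0]
ft_force: [1.1, 0.8, 0.6]
opening: 0.0453
grip_force: 10.0
```

Call:
{"name": "carry_out", "arguments": {"plan": [{"jaw": 0.3,"travel": [0,0,0.001],"roll": 0},{"jaw": 0.3,"travel": [0,0,0],"roll": 0},{"jaw": 0.3,"travel": [0,0,0],"roll": 0}]}}

```text
t: 9.35
position: [0.4695, 0.0867, 0.0306]
tcp_rot: [0.705, 0.709, 0.0, 0.0]
ft_force: [1.0, 0.2, -0.6]
opening: 0.0454
grip_force: 10.0
```

Call:
{"name": "carry_out", "arguments": {"plan": [{"jaw": 0.3,"travel": [0,0,0.001],"roll": 0},{"jaw": 0.3,"travel": [0,0,0],"roll": 0},{"jaw": 0.3,"travel": [0,0,0],"roll": 0}]}}

```text
t: 9.65
position: [0.4693, 0.0867, 0.0303]
tcp_rot: [0.705, 0.709, 0.0, -0.0]
ft_force: [-1.5, -0.5, 7.1]
opening: 0.0448
grip_force: 10.0
```

Contact at 7 N, so the cap is on the floor. Release, rise and return to the can.

Call:
{"name": "carry_out", "arguments": {"plan": [{"jaw": 0.6,"travel": [0,0,-0.001],"roll": 0},{"jaw": 0.7,"travel": [0,0,0],"roll": 0},{"jaw": 0.8,"travel": [0,0,0],"roll": 0},{"jaw": 0.8,"travel": [0,0,0],"roll": 0},{"jaw": 0.8,"travel": [0,0,-0.02],"roll": 0},{"jaw": 0.8,"travel": [0,0,-0.04],"roll": 0},{"jaw": 1,"travel": [0,0,-0.05],"roll": 0},{"jaw": 1,"travel": [0,0,-0.05],"roll": 0}]}}

```text
t: 10.45
position: [0.4687, 0.0865, 0.1919]
tcp_rot: [0.705, 0.709, -0.001, -0.0]
ft_force: [1.6, 0.3, -1.0]
opening: 0.0859
grip_force: 0.0
```

Call:
{"name": "carry_out", "arguments": {"plan": [{"jaw": 1,"travel": [0,0,-0.05],"roll": 0},{"jaw": 1,"travel": [0,0,-0.02],"roll": 0},{"jaw": 1,"travel": [-0.047,0.01,0],"roll": 0},{"jaw": 1,"travel": [-0.047,0.01,0],"roll": 0},{"jaw": 1,"travel": [-0.047,0.01,0],"roll": 0},{"jaw": 1,"travel": [-0.047,0.01,0],"roll": 0},{"jaw": 1,"travel": [-0.047,0.01,0],"roll": 0},{"jaw": 1,"travel": [-0.045,0.01,0],"roll": 0}]}}

```text
t: 11.25
position: [0.5308, -0.1949, 0.2604]
tcp_rot: [0.705, 0.709, -0.0, -0.0]
ft_force: [1.7, -0.7, 0.1]
opening: 0.0932
grip_force: 0.0
```

Call:
{"name": "carry_out", "arguments": {"plan": [{"jaw": 1,"travel": [-0.016,0.002,0],"roll": 0},{"jaw": 1,"travel": [0,0,0],"roll": 0},{"jaw": 1,"travel": [0,0,0],"roll": 0}]}}

```text
t: 11.55
position: [0.5329, -0.2069, 0.2601]
tcp_rot: [0.705, 0.71, 0.0, -0.001]
ft_force: [-0.1, 1.4, 0.3]
opening: 0.0934
grip_force: 0.0
```

Run:
```python
from h import *
o=r.observe();print(o["position"],R.from_quat(o["tcp_rot"]).as_matrix().round(3)[:,1],o["opening"],o["ft_force"])
for n in("wrist","top"):
    p,d,K,T=snap(n);P=cloud(d,K,T).reshape(-1,3)
    B=P[(P[:,2]>.148)&(P[:,2]<.2)&(abs(P[:,0]-.53)<.04)&(abs(P[:,1]+.21)<.04)]
    if len(B)>5:print(n,len(B),B.min(0),B.max(0),cv2.minEnclosingCircle(B[:,:2].astype(np.float32)))
    if n=="top":
        B=P[(P[:,2]>.045)&(P[:,2]<.08)&(abs(P[:,0]-.4685)<.05)&(abs(P[:,1]-.086)<.06)];print("cap",len(B),B.min(0),B.max(0),cv2.minEnclosingCircle(B[:,:2].astype(np.float32)),np.median(B[:,2]))
```

```text
[ 0.53292851 -0.20690335  0.26014424] [ 1.     0.007 -0.001] 0.09338218034152108 [-0.06307496  1.4316583   0.28613466]
wrist 1523 [ 0.50933997 -0.23425198  0.14800016] [ 0.55385291 -0.18963021  0.18416552] ((0.5313363075256348, -0.21187689900398254), 0.022621408104896545)
top 224 [ 0.51214307 -0.23367842  0.14844208] [ 0.5540091  -0.1900478   0.18746305] ((0.5334568619728088, -0.2117994725704193), 0.022542180493474007)
cap 177 [0.44993529 0.05916621 0.05741644] [0.49138673 0.10109688 0.06969873] ((0.47147345542907715, 0.08060625195503235), 0.022426927462220192) 0.06433228057371587
```

The cap is standing (top at 0.064) inside its limits. Now the can: shift y -5 mm, go down 142 mm and grip.

Call:
{"name": "carry_out", "arguments": {"plan": [{"jaw": 1,"travel": [-0.005,0,0.02],"roll": 0},{"jaw": 1,"travel": [0,0,0.03],"roll": 0},{"jaw": 1,"travel": [0,0,0.03],"roll": 0},{"jaw": 1,"travel": [0,0,0.03],"roll": 0},{"jaw": 1,"travel": [0,0,0.02],"roll": 0},{"jaw": 1,"travel": [0,0,0.012],"roll": 0},{"jaw": 1,"travel": [0,0,0],"roll": 0},{"jaw": 1,"travel": [0,0,0],"roll": 0}]}}

```text
t: 12.45
position: [0.5338, -0.2134, 0.1195]
tcp_rot: [0.705, 0.709, 0.0, 0.001]
ft_force: [0.7, 0.2, -0.5]
opening: 0.0928
grip_force: 0.0
```

Call:
{"name": "carry_out", "arguments": {"plan": [{"jaw": 0.6,"travel": [0,0,0],"roll": 0},{"jaw": 0.5,"travel": [0,0,0],"roll": 0},{"jaw": 0.4,"travel": [0,0,0],"roll": 0},{"jaw": 0.3,"travel": [0,0,0],"roll": 0},{"jaw": 0.3,"travel": [0,0,0],"roll": 0},{"jaw": 0.3,"travel": [0,0,0],"roll": 0},{"jaw": 0.3,"travel": [0,0,0],"roll": 0},{"jaw": 0.3,"travel": [0,0,0],"roll": 0}], "grip_force": 30}}

```text
t: 13.25
position: [0.5329, -0.214, 0.1186]
tcp_rot: [0.705, 0.709, -0.0, -0.0]
ft_force: [-0.9, 1.1, 0.2]
opening: 0.0445
grip_force: 29.9
```

Call:
{"name": "carry_out", "arguments": {"plan": [{"jaw": 0.3,"travel": [0,0,-0.005],"roll": 0},{"jaw": 0.3,"travel": [0,0,-0.01],"roll": 0},{"jaw": 0.3,"travel": [0,0,-0.015],"roll": 0},{"jaw": 0.3,"travel": [0,0,-0.02],"roll": 0},{"jaw": 0.3,"travel": [0,0,-0.02],"roll": 0},{"jaw": 0.3,"travel": [0,0,-0.02],"roll": 0},{"jaw": 0.3,"travel": [0,0,-0.02],"roll": 0},{"jaw": 0.3,"travel": [0,0,-0.01],"roll": 0}]}}

```text
t: 14.05
position: [0.5336, -0.2145, 0.241]
tcp_rot: [0.705, 0.709, 0.001, 0.002]
ft_force: [0.7, -0.4, -2.8]
opening: 0.0446
grip_force: 29.9
```

Run:
```python
from h import *
o=r.observe();print(o["position"],o["opening"],o["ft_force"])
a=snap("scene")[0][40:240,170:420];cv2.imwrite("pics/l2.png",cv2.resize(a,None,fx=2.5,fy=2.5))
```

```text
[ 0.53361675 -0.21448312  0.24102797] 0.04459907771091296 [ 0.67420105 -0.36393055 -2.8308646 ]
```

View pics/l2.png

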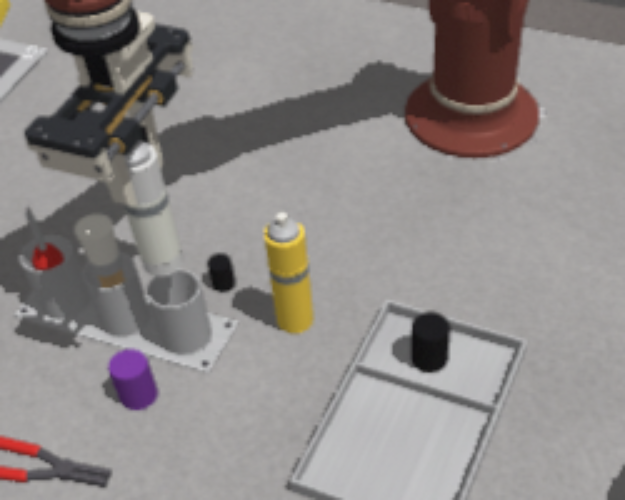

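The can is clear of its cup and upright, and the cap stands in the small compartment. Next I'll carry the can to tool_end.

Call:
{"name": "carry_out", "arguments": {"plan": [{"jaw": 0.3,"travel": [0.02,0.006,0],"roll": 0},{"jaw": 0.3,"travel": [0.035,0.01,0],"roll": 0},{"jaw": 0.3,"travel": [0.045,0.012,0],"roll": 0},{"jaw": 0.3,"travel": [0.045,0.012,0],"roll": 0},{"jaw": 0.3,"travel": [0.045,0.012,0],"roll": 0},{"jaw": 0.3,"travel": [0.045,0.012,0],"roll": 0},{"jaw": 0.3,"travel": [0.035,0.01,0],"roll": 0},{"jaw": 0.3,"travel": [0.025,0.006,0],"roll": 0}]}}

```text
t: 14.9
position: [0.6112, 0.086, 0.2373]
tcp_rot: [0.704, 0.711, -0.0, -0.001]
ft_force: [0.8, 0.1, -3.0]
opening: 0.0441
grip_force: 29.9
```

Call:
{"name": "carry_out", "arguments": {"plan": [{"jaw": 0.3,"travel": [0,0,0],"roll": 0},{"jaw": 0.3,"travel": [0,0,0],"roll": 0},{"jaw": 0.3,"travel": [0,0,0.02],"roll": 0},{"jaw": 0.3,"travel": [0,0,0.03],"roll": 0},{"jaw": 0.3,"travel": [0,0,0.03],"roll": 0},{"jaw": 0.3,"travel": [0,0,0.02],"roll": 0},{"jaw": 0.3,"travel": [0,0,0.01],"roll": 0},{"jaw": 0.3,"travel": [0,0,0],"roll": 0}]}}

```text
t: 15.7
position: [0.6104, 0.0797, 0.1274]
tcp_rot: [0.706, 0.708, -0.002, -0.001]
ft_force: [-0.0, -0.0, -3.6]
opening: 0.0442
grip_force: 29.9
```

Call:
{"name": "carry_out", "arguments": {"plan": [{"jaw": 0.3,"travel": [0,0,0.001],"roll": 0},{"jaw": 0.3,"travel": [0,0,0],"roll": 0},{"jaw": 0.3,"travel": [0,0,0],"roll": 0},{"jaw": 0.3,"travel": [0,0,0],"roll": 0}]}}

```text
t: 16.1
position: [0.6119, 0.0815, 0.1285]
tcp_rot: [0.705, 0.709, 0.001, 0.0]
ft_force: [-0.1, 0.6, -2.7]
opening: 0.0443
grip_force: 29.9
```

Needs about 14 mm more down (contact expected at TCP z of about 0.1146).

Call:
{"name": "carry_out", "arguments": {"plan": [{"jaw": 0.3,"travel": [0,0,0.004],"roll": 0},{"jaw": 0.3,"travel": [0,0,0.003],"roll": 0},{"jaw": 0.3,"travel": [0,0,0.002],"roll": 0},{"jaw": 0.3,"travel": [0,0,0.001],"roll": 0},{"jaw": 0.3,"travel": [0,0,0.001],"roll": 0},{"jaw": 0.3,"travel": [0,0,0],"roll": 0},{"jaw": 0.3,"travel": [0,0,0],"roll": 0}]}}

```text
t: 16.8
position: [0.6115, 0.0814, 0.1167]
tcp_rot: [0.705, 0.709, -0.0, 0.0]
ft_force: [-0.2, -0.5, -1.9]
opening: 0.0444
grip_force: 29.9
```

Call:
{"name": "carry_out", "arguments": {"plan": [{"jaw": 0.3,"travel": [0,0,0.001],"roll": 0},{"jaw": 0.3,"travel": [0,0,0],"roll": 0},{"jaw": 0.3,"travel": [0,0,0],"roll": 0}]}}

```text
t: 17.1
position: [0.6114, 0.0815, 0.1157]
tcp_rot: [0.705, 0.709, -0.0, -0.0]
ft_force: [-0.5, 0.4, -1.5]
opening: 0.0441
grip_force: 29.9
```

Call:
{"name": "carry_out", "arguments": {"plan": [{"jaw": 0.3,"travel": [0,0,0.001],"roll": 0},{"jaw": 0.3,"travel": [0,0,0],"roll": 0},{"jaw": 0.3,"travel": [0,0,0],"roll": 0}]}}

```text
t: 17.4
position: [0.6115, 0.0815, 0.1147]
tcp_rot: [0.705, 0.709, 0.0, 0.0]
ft_force: [-0.6, -0.1, -2.1]
opening: 0.0445
grip_force: 29.9
```

Call:
{"name": "carry_out", "arguments": {"plan": [{"jaw": 0.3,"travel": [0,0,0.001],"roll": 0},{"jaw": 0.3,"travel": [0,0,0],"roll": 0},{"jaw": 0.3,"travel": [0,0,0],"roll": 0}]}}

```text
t: 17.7
position: [0.6115, 0.0814, 0.1146]
tcp_rot: [0.705, 0.709, 0.0, 0.0]
ft_force: [-2.4, 0.2, 5.4]
opening: 0.0444
grip_force: 30.0
```

```bash
python3 -c "
from h import *
import numpy as np
o=r.observe();print(o['position'],o['ft_force'])"
```

```text
[0.61149154 0.08143237 0.11455521] [-2.43434667  0.18674695  5.42526673]
```

Contact: the force changed from -2 to +5.4 N. Release gradually and rise.

Call:
{"name": "carry_out", "arguments": {"plan": [{"jaw": 0.5,"travel": [0,0,0],"roll": 0},{"jaw": 0.55,"travel": [0,0,0],"roll": 0},{"jaw": 0.7,"travel": [0,0,0],"roll": 0},{"jaw": 0.9,"travel": [0,0,0],"roll": 0},{"jaw": 0.9,"travel": [0,0,0],"roll": 0},{"jaw": 0.9,"travel": [0,0,-0.02],"roll": 0},{"jaw": 0.9,"travel": [0,0,-0.03],"roll": 0},{"jaw": 0.9,"travel": [0,0,-0.04],"roll": 0}]}}

```text
t: 18.5
position: [0.6102, 0.0815, 0.2029]
tcp_rot: [0.705, 0.709, -0.002, -0.001]
ft_force: [-0.6, -0.6, 0.4]
opening: 0.0837
grip_force: 0.0
```

Call:
{"name": "carry_out", "arguments": {"plan": [{"jaw": 0.9,"travel": [0,0,-0.04],"roll": 0},{"jaw": 0.9,"travel": [-0.04,0,-0.02],"roll": 0},{"jaw": 0.9,"travel": [-0.045,0,0],"roll": 0},{"jaw": 0.9,"travel": [-0.045,0,0],"roll": 0},{"jaw": 0.9,"travel": [-0.045,0,0],"roll": 0},{"jaw": 0.9,"travel": [0,0,0],"roll": 0},{"jaw": 0.9,"travel": [0,0,0],"roll": 0}]}}

```text
t: 19.2
position: [0.6121, -0.0952, 0.2636]
tcp_rot: [0.706, 0.708, -0.0, 0.0]
ft_force: [-0.2, 1.0, 0.1]
opening: 0.0836
grip_force: 0.0
```

Run:
```python
from h import *
for n in("scene","top"):
    p,d,K,T=snap(n);P=cloud(d,K,T).reshape(-1,3)
    for c,lo,hi in(((.61,.081),.14,.2),((.47,.083),.055,.08)):
        B=P[(P[:,2]>lo)&(P[:,2]<hi)&(np.hypot(P[:,0]-c[0],P[:,1]-c[1])<.045)];print(n,len(B),cv2.minEnclosingCircle(B[:,:2].astype(np.float32)),B[:,2].max())
    if n=="scene":cv2.imwrite("pics/f.png",cv2.resize(p[60:260,150:400],None,fx=2.5,fy=2.5))
```

```text
scene 269 ((0.609926700592041, 0.08514050394296646), 0.023546332493424416) 0.1809382469771451
scene 165 ((0.46957266330718994, 0.08297910541296005), 0.022537648677825928) 0.06857907537580388
top 209 ((0.6115511655807495, 0.0822858214378357), 0.022359415888786316) 0.1809924835214276
top 179 ((0.47143468260765076, 0.08053604513406754), 0.022354431450366974) 0.07043871879156272
```

View pics/f.png

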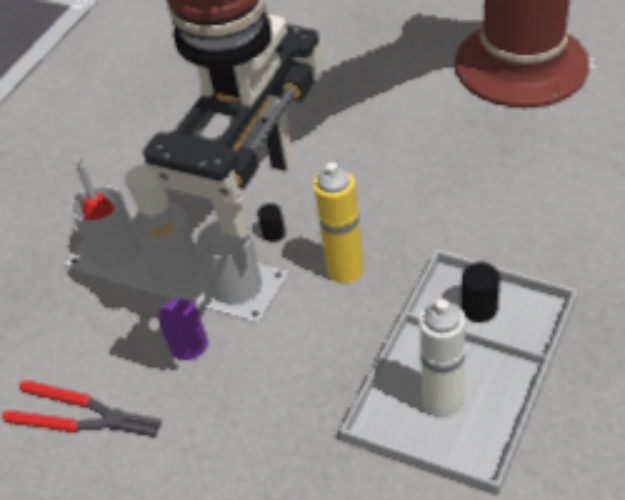

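The can stands upright in the large compartment and the cap in the small one. The bystanders are undisturbed and the gripper is clear.

```bash
python3 -c "
from station import finish_job
print(finish_job())"
```

```text
the job is handed in; nothing more can be done
None
```

The job is handed in: the cap stands open side down in the tray's small compartment, the can stands upright in the large one, and the last picture shows the screwdriver, brush and pliers in place; I did not re-check the cooker, but the arm stayed clear of it (the hand-in returned no verdict).

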